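Nip a repaired cash book in the counter press to the first slip of its clutch

TASK

The small blue hard-cover cash book lies half pushed into the green screw press. Push it gently all the way in, square against the steel stop at the far end of the press, then turn the black thumbscrew on top clockwise in as many grips as it takes until the plate clamps the book and the thumbscrew's slip clutch first gives. Stop there, let go and leave the book clamped; do not turn on, because the clutch soon locks solid and the book is crushed, and do not disturb the other things on the counter.

Things in the scene. Friction and masses are not known exactly. Their poses are not given: they have to be found in the camera images.
- press: Green portal press, fixed. Origin: underside of its base, on the vertical screw axis; x = the way the book goes in, z up. Base x -120 to +75 mm, y +-95 mm, 15 mm thick; the book slides on it. Uprights (x -20 to +20 mm, inner faces at y +-70 mm) carry a crossbar 40 mm wide (x), 180 mm long (y), underside at height 85 mm, top 105 mm; a 34 mm brass collar on it ends at 111 mm.
- press_stop (a point): Middle of the near face of the steel stop bar on the base: 55 mm beyond the screw axis (press x), 26 mm above the counter. The bar is 120 mm long along press y and rises from 15 to 35 mm above the counter. The book is fully in when its far end lies flat on this face.
- book: Blue hard-cover cash book lying flat, stiff: 150 mm long (its x), 105 mm wide (y), 22 mm thick, about 0.3 kg. Origin: centre of its underside; its x points roughly along press x. It starts 40 to 65 mm short of the stop, a little askew and off-centre, its near end sticking out of the press; when home its near end is 95 mm before the screw axis.
- ram: Dark steel pressing plate under the crossbar, 70 mm (press x) by 90 mm (press y) by 10 mm thick. Origin: centre of its underside, 6 to 9 mm above the book's top at first. A black rubber packing pad stands out 1 to 4.5 mm below it, differently each time, and meets the book first. The thumbscrew lowers the plate 2.5 mm per radian turned clockwise (16 mm a turn): 0.8 to 3.3 rad in all. It stays where it is left.
- knob_grip (a point): Black thumbscrew on the screw axis: a bar to pinch, 44 mm long (this point's x), 14 mm thick (its y, the way to close on it), 40 mm high, on a disc 44 mm across whose top is 120 mm above the counter. This point is where to grip, 149 mm above the counter; the bar's top is at 159 mm. It keeps its height as it turns. Clockwise from above tightens.
- clutch_cap (a point): Steel cap in the top of the thumbscrew, over its slip clutch. Turning freely takes about 0.07 N m. With the plate on the book the torque climbs in 0.1 to 0.25 rad to 0.24 N m, where the clutch gives and slips at that torque for 0.4 rad while the plate stands still; then it locks solid and turning on crushes the book. Standing still after a turn, the held torque may read up to 0.14 N m less.
- calculator: Desk calculator, 190 x 140 x 22 mm, bystander. Origin: centre of its underside.
- stapler: Stapler, 130 x 36 x 46 mm, bystander. Origin: centre of its underside.
- receipt_pad: Receipt pad, 190 x 130 x 14 mm, bystander. Origin: centre of its underside.
- marker: Blue marker pen lying beside the press, 130 x 17 x 15 mm, bystander. Origin: centre of its underside.
- stamp: Wooden hand stamp standing behind the press's stop, 40 mm across, 70 mm high, bystander. Origin: centre of its underside.
- bottle: White bottle, 66 mm across, 160 mm high, bystander. Origin: centre of its underside.
- clip_tin: Open tin, 80 mm across, 45 mm high, bystander. Origin: centre of its underside.
There are look-alikes about, which are no part of the job. What is meant by the book is not pink, and is the smaller of those in its own colour.

How it is judged:
By the outcome, as a careful person would: the job done as asked, in the order asked, and still so for the second after the job is handed in, with the robot touching nothing.
It also fails if it takes over 72 s, if anything falls off the work surface, if the arm or the gripper's body presses on something with over 40 N, if the wrist force passes 120 N, or if a joint passes its speed limit or range.

ROBOT

A 6-joint arm with a two-finger parallel gripper is mounted at the origin on the work surface. World frame = base frame: x ahead of the robot, y to its left, z up, the work surface at z = 0. Lengths are in m, angles in rad, forces in N, time in s.
With the tool pointing down it reaches from about 0.275 to 0.875 m from the base axis. Payload 12.5 kg.
Tool frame: the origin (TCP) lies between the finger pads; the fingertips stand 14 mm ahead of it and the grasp point (between the pads) lies 5 mm behind it (r.tip_reach is the distance from the TCP to the fingertips, in m); z points along the fingers, y is the direction in which the jaws open and shut (so a half turn about z gives the same grasp; the last joint's range is limited). The gripper opens to 85 mm and grips with 20 to 120 N. Pads are 22 mm wide; open, the fingers measure 114 mm over their backs; the gripper's body (76 mm by 85 mm) begins 54 mm behind the grasp point. The pads swing forward as they close: fully open they stand 13 mm farther back than shut.
Start: joints at [-1.321, 0.351, 1.652, -0, 1.139, -0.085], TCP at [0.181, -0.519, 0.245] pointing down, gripper open.
Joint ranges: [-2.75, 2.75], [-0.79, 2.1], [0.01, 2.65], [-1.57, 4.71], [0.07, 3.14], [-2.87, 2.87]. Speed limits (rad/s): [2.22, 2.22, 2.79, 3.14, 3.14, 3.14].

INTERFACE

Orientations are given as a unit quaternion [x, y, z, w].
In Python, from rig import r gives the robot as it stands. The module is installed in compiled form; this text tells all that it offers.
- The arm moves only by the shell command python3 -m crank 'ROWS'. ROWS is a JSON object of lists of equal length, an entry for each row: "travel": the shift along the world's x, y, z as a fraction of full scale, a list of three; "roll": the turn about the world's z as a fraction of full scale; "grip": the closure, from -1 (fully open) to 1 (shut). In form: {"travel": [[dx, dy, dz], ...], "roll": [roll, ...], "grip": [grip, ...]}. A call has 1 to 20 rows; each row shifts and turns the commanded pose from where the row before left it; what a row does not reach is not made up. Full scale, the value 1, is 4 cm for a shift and 0.1 rad for a turn. A row lasts 1/8 s, in which the tool goes at most 62.5 mm and 10.7 degrees, less where a joint would pass 70% of its speed; a pose out of reach is approached as far as the arm can. A call with a number of a shift or a turn outside -1 to 1 is refused whole. A call with a gripper value outside its range is refused whole. The fingers move at their own pace and stop on an object; the grip force is fixed at half the most. Time passes only in rows, so rows that do not move let the fingers close. It gives the time, the measured TCP pose, the force and the opening at its end, in the units of the state.
- r.get_obs(): the state, without advancing time (a new reading comes with each control period).
- r.get_image(name): name is "scene" or "top"; returns the picture (400x640x3 uint8, blue, green, red); there is no depth.
- r.camera_params(name): a dict with "fx", "fy", "cx", "cy" (pixels), "dist_coeffs" ([k1, k2, p1, p2, k3] as OpenCV has them; the pictures are not rectified), "T" (4x4, takes a point from camera to world coordinates). Camera axes: x right, y up, looking along -z (the intrinsics and any distortion apply to the point x, -y, -z); pixel columns grow to the right and rows downward; lengths in m; the calibration is good to about 2 mm. A picture is of the moment at which its call begins. camera_params takes no time and is no camera call.
- r.job_done(): hands the job in, once; it reports no verdict.
The state is a dict: "time_s": time; "joint_pos": joint angles; "dq": joint speeds; "joint_efforts": joint torques, N m; "eef_pos": TCP position; "orientation": TCP orientation; "contact_force": force on the tool from outside, world axes, zero at the start; "moment": the same for the moment, N m; "grip_width": finger opening in m.
Only numpy, scipy, OpenCV 4.12 (cv2) and the standard library are available. Lean on these libraries where they do the work, as an engineer would, in place of code of your own. Each camera call takes 0.05 s, during which the arm holds its last target. There are 200 camera calls.

## Working session

There is one attempt and no reset: what is moved stays moved. The work goes in short steps, Python scripts to look and compute and a shell command to move; the robot and the scene stay as the last step left them, time stands still between calls to the robot, and variables do not carry over. Pictures are saved under pics/ and viewed, about 8 in all and at most 12, crops included, and the job is handed in when it is done.

```bash
mkdir -p pics
cat > h.py <<'E'
import numpy as np, cv2
from rig import r
def ray(cam,px):
    c=r.camera_params(cam); K=np.array([[c['fx'],0,c['cx']],[0,c['fy'],c['cy']],[0,0,1]])
    T=np.array(c['T']); p=cv2.undistortPoints(np.array([[px]],float),K,np.array(c['dist_coeffs'],float))[0,0]
    d=T[:3,:3]@np.array([p[0],-p[1],-1]); return T[:3,3],d
def onz(cam,px,z):
    o,d=ray(cam,px); return o+d*(z-o[2])/d[2]
def proj(cam,P):
    c=r.camera_params(cam); K=np.array([[c['fx'],0,c['cx']],[0,c['fy'],c['cy']],[0,0,1]])
    T=np.array(c['T']); q=(np.array(P)-T[:3,3])@T[:3,:3]; q=q*[1,-1,-1]
    return cv2.projectPoints(q.reshape(-1,1,3),np.zeros(3),np.zeros(3),K,np.array(c['dist_coeffs'],float))[0][:,0]
def snap(cam,name):
    im=r.get_image(cam); cv2.imwrite('pics/'+name+'.png',im); return im
E
python3 - <<'E'
from h import *
for c in('scene','top'):
    snap(c,c+'0'); print(c,np.round(r.camera_params(c)['T'],3).tolist(), r.camera_params(c)['fx'])
print(r.get_obs())
E
```

```text
scene [[0.792, -0.409, 0.452, 1.065], [0.61, 0.546, -0.574, -0.715], [-0.012, 0.731, 0.683, 0.966], [0.0, 0.0, 0.0, 1.0]] 461.7068983509017
top [[0.018, 0.982, -0.187, 0.253], [-1.0, 0.019, 0.002, 0.01], [0.005, 0.187, 0.982, 1.454], [0.0, 0.0, 0.0, 1.0]] 483.66101660133046
{'time_s': 0.1, 'joint_pos': array([-1.32062682e+00,  3.51212225e-01,  1.65236007e+00,  1.58867394e-05,
        1.13911791e+00, -8.46073857e-02]), 'dq': array([-9.10736081e-04, -2.94009857e-03, -1.03949954e-03,  4.19275031e-05,
        7.15003198e-04,  6.73313952e-04]), 'joint_efforts': array([ 7.19766249e-04, -5.06835759e+01, -2.91876572e+01, -5.84233931e-05,
        2.63607712e-03, -7.50991973e-06]), 'eef_pos': array([ 0.1806593 , -0.51917753,  0.2447959 ]), 'orientation': array([ 9.86023640e-01,  1.66604562e-01, -3.81880674e-05, -5.47491163e-04]), 'contact_force': array([0.3204032 , 0.97540341, 0.48824987]), 'moment': array([ 0.02580969, -0.00095658,  0.02430773]), 'grip_width': 0.08552537494061212}
```

View pics/scene0.png

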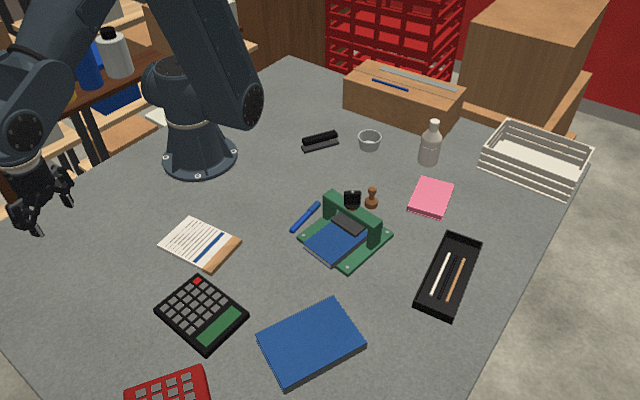

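View pics/top0.png

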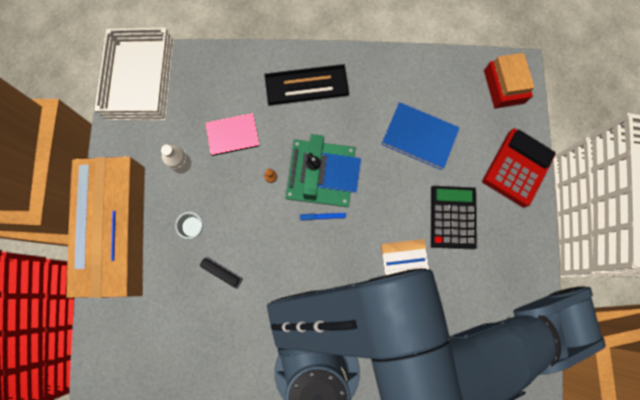

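The scene view shows the press at about (345,230), with its knob at (352,198). The top view shows the press at (320,170), the book sticking out to the right (345,173) and the knob at (313,161). Press x therefore runs roughly along world +y. Next I'll measure colours and corners on enlarged crops.

Run:
```python
from h import *
t=cv2.imread('pics/top0.png'); s=cv2.imread('pics/scene0.png')
a=cv2.resize(t[125:220,255:375],None,fx=6,fy=6,interpolation=cv2.INTER_CUBIC)[:, :]
b=cv2.resize(s[180:280,280:400],None,fx=6,fy=6,interpolation=cv2.INTER_CUBIC)
cv2.imwrite('pics/ct.png',a); cv2.imwrite('pics/cs.png',b)
h=cv2.cvtColor(t,cv2.COLOR_BGR2HSV)
g=cv2.inRange(h,(60,80,30),(88,255,255)); g[:, :270]=0; g[:,375:]=0;g[:120]=0;g[225:]=0
cs=max(cv2.findContours(g,0,2)[0],key=cv2.contourArea); rc=cv2.minAreaRect(cs); print(rc)
for p in cv2.boxPoints(rc): print('green',p,onz('top',p,.015).round(4))
bm=cv2.inRange(h,(100,120,40),(125,255,255))
for c in cv2.findContours(bm,0,2)[0]:
    if cv2.contourArea(c)>60:
        rc=cv2.minAreaRect(c); print(rc[0],rc[1],rc[2])
        for p in cv2.boxPoints(rc): print('  ',p,onz('top',p,.037).round(4))
```

```text
((320.7384948730469, 169.09231567382812), (63.257713317871094, 66.978759765625), 7.125016689300537)
green [285.20004 198.40001] [0.5094 0.1031 0.015 ]
green [293.50772 131.93846] [0.7198 0.0838 0.015 ]
green [356.27695 139.78462] [ 0.6983 -0.1116  0.015 ]
green [347.96927 206.24617] [ 0.4889 -0.0869  0.015 ]
(322.494384765625, 215.86021423339844) (5.355717658996582, 45.123924255371094) 87.70938873291016
   [299.8434  214.08626] [0.4592 0.0569 0.037 ]
   [344.9313  212.28273] [ 0.467  -0.0765  0.037 ]
   [345.14536 217.63417] [ 0.4511 -0.0772  0.037 ]
   [300.05746 219.4377 ] [0.4432 0.0559 0.037 ]
(338.9981384277344, 172.3475799560547) (38.71553039550781, 34.74912643432617) 7.431407928466797
   [317.55576 187.07248] [0.5417 0.006  0.037 ]
   [322.0502  152.61523] [ 0.6487 -0.0058  0.037 ]
   [360.44052 157.62268] [ 0.6353 -0.1225  0.037 ]
   [355.94608 192.07993] [ 0.5286 -0.109   0.037 ]
(421.11676025390625, 134.6371307373047) (66.65496826171875, 43.37059020996094) 23.02549171447754
   [381.96246 141.55904] [ 0.6876 -0.1886  0.037 ]
   [398.92645  101.643745] [ 0.8193 -0.2437  0.037 ]
   [460.27106  127.715225] [ 0.7391 -0.4353  0.037 ]
   [443.30707 167.63052] [ 0.6096 -0.3763  0.037 ]
```

View pics/ct.png

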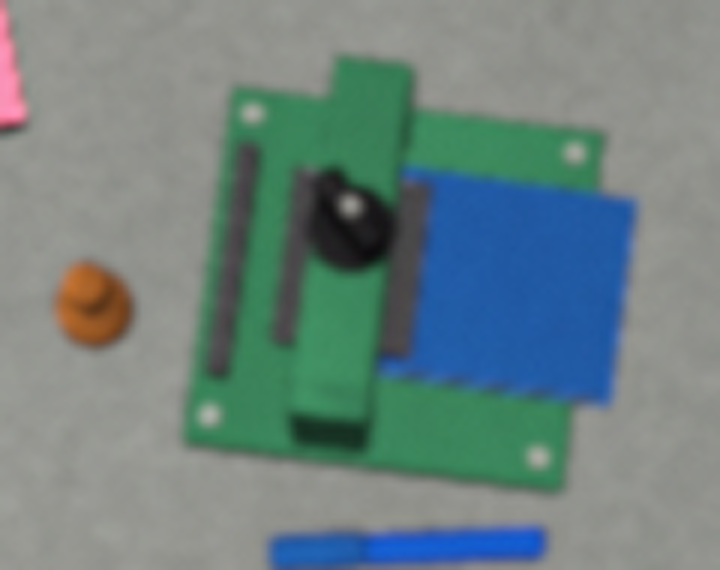

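View pics/cs.png

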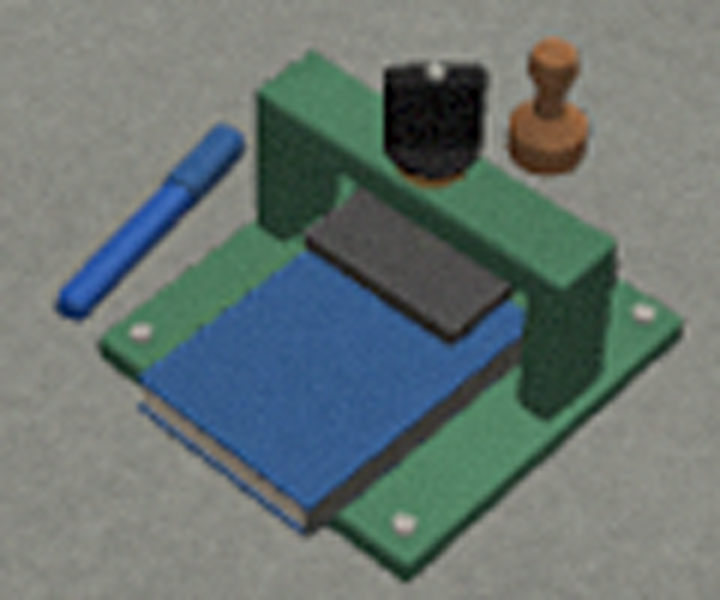

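The crops give the base corners, the book's near corners, the cap and the bar's top edge (in the scene crop from (386,68) to (488,72), cap at (436,70)).

Run:
```python
from h import *
T=lambda x,y:((x+.5)/6-.5+255,(y+.5)/6-.5+125)
S=lambda x,y:((x+.5)/6-.5+280,(y+.5)/6-.5+180)
print('base FT NT NB FB'); B=[]
for p in((233,88),(606,132),(562,492),(185,443)): B.append(onz('top',T(*p),.015)); print(B[-1].round(4))
print('base scene: left, bottom, right top corners')
for p in((100,345),(405,575-8),(684,322)): print(onz('scene',S(*p),.015).round(4))
print('book near top corners (top cam)')
for p in((637,198),(608,405)): print(onz('top',T(*p),.037).round(4))
print('scene');
for p in((142,378),(308,512)): print(onz('scene',S(*p),.037).round(4))
print('cap top',onz('top',T(350,204),.159),'scene',onz('scene',S(436,70),.159))
for p in((386,68),(488,72)): print('bar end scene',onz('scene',S(*p),.159).round(4))
print('screws'); 
for p in((252,113),(574,153),(538,457),(209,415)): print(onz('top',T(*p),.017).round(4))
B=np.array(B); x=(B[0]+B[3]-B[1]-B[2])/2; x/=np.linalg.norm(x); c=B.mean(0); print('x',x,'yaw',np.arctan2(x[1],x[0]),'axis',c+x*.0225)
print('len',np.linalg.norm(B[0]-B[1]),np.linalg.norm(B[0]-B[3]))
```

```text
base FT NT NB FB
[0.6961 0.0834 0.015 ]
[ 0.6763 -0.1095  0.015 ]
[ 0.4879 -0.0877  0.015 ]
[0.5094 0.1025 0.015 ]
base scene: left, bottom, right top corners
[ 0.4951 -0.092   0.015 ]
[ 0.6777 -0.1106  0.015 ]
[0.7002 0.0799 0.015 ]
book near top corners (top cam)
[ 0.6355 -0.1234  0.037 ]
[ 0.5286 -0.1089  0.037 ]
scene
[ 0.5354 -0.1102  0.037 ]
[ 0.6377 -0.1258  0.037 ]
cap top [0.59704678 0.02057134 0.159     ] scene [0.59662507 0.02063443 0.159     ]
bar end scene [0.5788 0.0089 0.159 ]
bar end scene [0.6151 0.0329 0.159 ]
screws
[0.6822 0.0731 0.017 ]
[ 0.6641 -0.0928  0.017 ]
[ 0.5052 -0.0754  0.017 ]
[0.5236 0.0906 0.017 ]
x [0.1071237 0.9942457 0.       ] yaw 1.4634666774582827 axis [0.59482169 0.01953278 0.015     ]
len 0.19390214795896216 0.18769395164529296
```

```bash
python3 -m crank '{"travel":[[1,0.9,0],[1,0.9,0],[1,0.9,0],[1,0.9,0],[1,0.9,0],[1,0.9,0],[1,0.9,0],[1,0.9,0],[1,0.9,0],[0.92,0.82,0],[0,0,-1],[0,0,-1],[0,0,-1],[0,0,0]],"roll":[1,1,1,1,1,1,1,1,1,1,1,0.3,0,0],"grip":[0,0,0,0,0,0,0,0,0,0,0,0,0,0]}'; python3 -c "
from h import *
print(r.tip_reach,r.get_obs()['joint_pos'])"
```

```text
time_s: 1.85
eef_pos: [0.5759, -0.162, 0.1227]
orientation: [0.744, 0.669, -0.001, -0.003]
contact_force: [0.0, 0.0, 0.5]
grip_width: 0.0427
0.014 [-3.52051842e-01  5.84384131e-01  1.61866041e+00  4.89183595e-06
  9.44375198e-01 -2.46023595e-01]
```

```bash
python3 -m crank '{"travel":[[0.05,0,-1],[0,0,-1],[0,0,-0.2],[0,0,0],[0,0,0]],"roll":[0,0,0,0,0],"grip":[0,0,0,0,0]}'
python3 - <<'E'
from h import *
s=snap('scene','s1')
cv2.imwrite('pics/s1c.png',cv2.resize(s[170:300,260:410],None,fx=5,fy=5,interpolation=cv2.INTER_CUBIC))
p=r.get_obs()['eef_pos']
for z in(.015,.02,.026): print(z,[((q-[260,170])*5).round().tolist() for q in proj('scene',[[p[0]+sx*.021,p[1]-.011,z] for sx in(-1,1)])])
E
```

```text
time_s: 2.48
eef_pos: [0.5806, -0.163, 0.0393]
orientation: [0.744, 0.669, 0.001, 0.001]
contact_force: [0.6, 0.4, 0.3]
grip_width: 0.0427
0.015 [[176.0, 488.0], [240.0, 528.0]]
0.02 [[176.0, 482.0], [240.0, 522.0]]
0.026 [[175.0, 475.0], [239.0, 515.0]]
```

View pics/s1c.png

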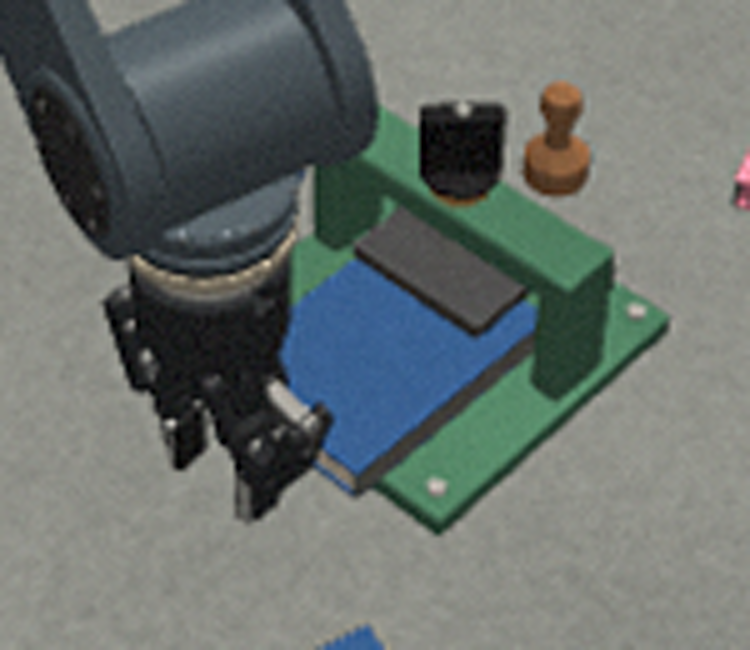

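```bash
python3 -m crank '{"travel":[[0,0,-0.08],[0.04,0.35,0],[0.04,0.35,0],[0.01,0.1,0],[0.01,0.1,0],[0.01,0.1,0],[0.01,0.1,0],[0.01,0.1,0],[0.01,0.1,0]],"roll":[0,0,0,0,0,0,0,0,0],"grip":[0,0,0,0,0,0,0,0,0]}'; python3 -c "
from h import *
for i in range(3): print(r.get_obs()['eef_pos'],r.get_obs()['contact_force'])"
```

```text
time_s: 3.65
eef_pos: [0.5852, -0.1105, 0.0341]
orientation: [0.744, 0.669, -0.0, 0.0]
contact_force: [0.4, -1.7, -0.4]
grip_width: 0.0424
[ 0.58516811 -0.11050426  0.03413141] [ 0.39671564 -1.6948959  -0.38364212]
[ 0.58516811 -0.11050426  0.03413141] [ 0.39671564 -1.6948959  -0.38364212]
[ 0.58516811 -0.11050426  0.03413141] [ 0.39671564 -1.6948959  -0.38364212]
```

```bash
python3 -m crank '{"travel":[[0.01,0.1,0],[0.01,0.1,0],[0.01,0.1,0],[0.01,0.1,0],[0.01,0.05,0],[0,0,0]],"roll":[0,0,0,0,0,0],"grip":[0,0,0,0,0,0]}'; python3 -m crank '{"travel":[[0,0.05,0],[0,0.05,0],[0,0,0]],"roll":[0,0,0],"grip":[0,0,0]}'
```

```text
time_s: 4.4
eef_pos: [0.5871, -0.0923, 0.034]
orientation: [0.744, 0.669, 0.0, -0.0]
contact_force: [-0.2, 0.3, -0.7]
grip_width: 0.0425
time_s: 4.78
eef_pos: [0.5871, -0.0884, 0.034]
orientation: [0.744, 0.669, 0.0, -0.0]
contact_force: [0.1, 0.1, -0.2]
grip_width: 0.0431
```

```bash
for i in 1 ; do python3 -m crank '{"travel":[[0,0.04,0],[0,0,0]],"roll":[0,0],"grip":[0,0]}'; python3 -m crank '{"travel":[[0,0.04,0],[0,0,0]],"roll":[0,0],"grip":[0,0]}';python3 -m crank '{"travel":[[0,0.04,0],[0,0,0]],"roll":[0,0],"grip":[0,0]}'; done
```

```text
time_s: 5.03
eef_pos: [0.5871, -0.0869, 0.0341]
orientation: [0.744, 0.669, 0.0, -0.0]
contact_force: [-0.7, -0.3, 0.2]
grip_width: 0.0429
time_s: 5.28
eef_pos: [0.5871, -0.0853, 0.0341]
orientation: [0.744, 0.669, 0.0, -0.0]
contact_force: [0.0, 0.6, 0.4]
grip_width: 0.0426
time_s: 5.52
eef_pos: [0.5871, -0.0838, 0.0341]
orientation: [0.744, 0.669, -0.0, -0.0]
contact_force: [-0.3, -1.1, 0.4]
grip_width: 0.0427
```

```bash
python3 -m crank '{"travel":[[0,0.04,0],[0,0,0]],"roll":[0,0],"grip":[0,0]}'; python3 -m crank '{"travel":[[0,0.04,0],[0,0,0]],"roll":[0,0],"grip":[0,0]}';python3 - <<'E'
from h import *
s=snap('scene','s2')
cv2.imwrite('pics/s2c.png',cv2.resize(s[170:300,260:410],None,fx=5,fy=5,interpolation=cv2.INTER_CUBIC))
t=snap('top','t2')
E
```

```text
time_s: 5.78
eef_pos: [0.5869, -0.0836, 0.0341]
orientation: [0.744, 0.669, -0.001, 0.0]
contact_force: [-2.8, -12.4, -0.2]
grip_width: 0.0428
time_s: 6.02
eef_pos: [0.5868, -0.0834, 0.0342]
orientation: [0.744, 0.669, -0.001, 0.001]
contact_force: [-4.6, -23.3, -0.2]
grip_width: 0.0425
```

View pics/s2c.png

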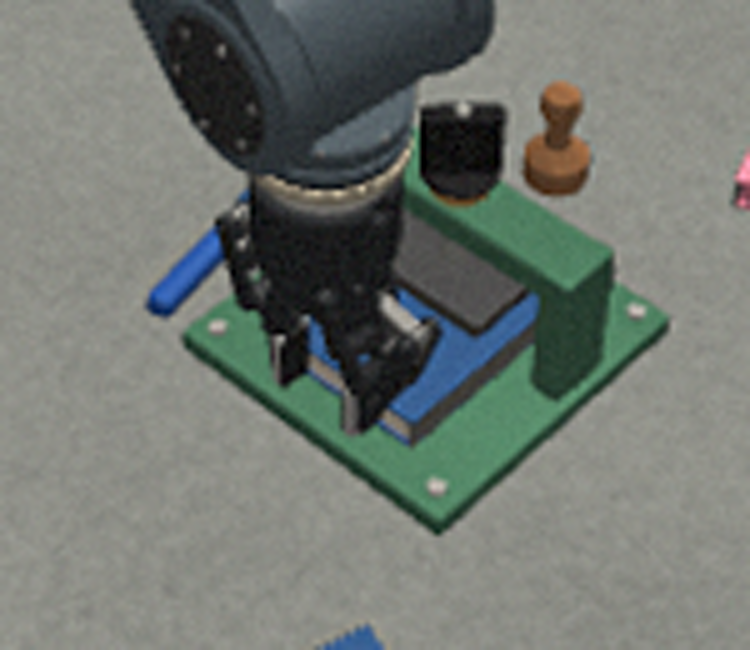

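The book is home, with the force rising sharply to 23 N at the stop. I'll back off, rise and roll.

```bash
python3 -m crank '{"travel":[[-0.05,-0.5,0],[-0.1,-1,0],[-0.1,-1,0.5],[0,-0.5,1],[0,0,1],[0,0,1],[0,0,1],[0,0,0.5],[0,0,0],[0,0,0],[0,0,0]],"roll":[0,0,0,1,1,1,1,1,1,1,0],"grip":[0,0,0,0,-0.5,-1,-1,-1,-1,-1,-1]}'
python3 - <<'E'
from h import *
s=snap('scene','s3'); t=snap('top','t3')
a=cv2.resize(s[180:280,290:400],None,fx=6,fy=6,interpolation=cv2.INTER_CUBIC)
cv2.imwrite('pics/s3c.png',a)
E
```

```text
time_s: 7.5
eef_pos: [0.577, -0.2008, 0.2341]
orientation: [0.47, 0.883, 0.0, -0.0]
contact_force: [-0.8, -0.3, -0.4]
grip_width: 0.085
```

View pics/s3c.png

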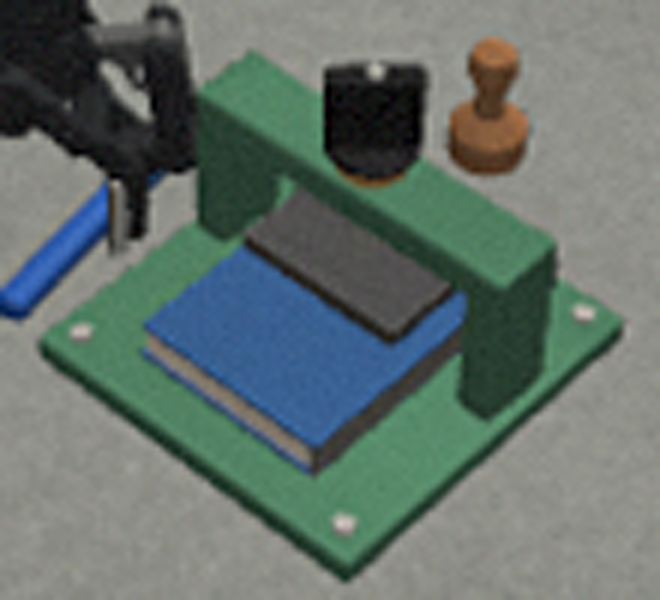

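The book's near top corners are at crop (143,328) and (316,448), and it looks parallel to the base edge running from (42,348) to (348,572).

Run:
```python
from h import *
S=lambda x,y:((x+.5)/6-.5+290,(y+.5)/6-.5+180)
x=np.array([.107,.994]);y=np.array([-.994,.107]);o=np.array([.596,.020])
f=lambda p,z:(lambda q:(np.dot(q,x).round(4),np.dot(q,y).round(4)))(onz('scene',S(*p),z)[:2]-o)
for p in((143,328),(316,448)): print('book',f(p,.037))
for p in((42,345),(348,567)): print('base',f(p,.015))
```

```text
book (np.float64(-0.0964), np.float64(0.0472))
book (np.float64(-0.095), np.float64(-0.055))
base (np.float64(-0.1215), np.float64(0.0876))
base (np.float64(-0.1202), np.float64(-0.0961))
```

```bash
python3 -m crank '{"travel":[[0.07,0.79,0],[0.07,0.79,0],[0.07,0.79,0],[0.07,0.79,0],[0.07,0.79,0],[0.07,0.79,0],[0.07,0.79,0],[0,0,0],[0,0,0],[0,0,0],[0,0,0],[0,0,0],[0,0,0],[0,0,0],[0,0,0],[0,0,-1],[0,0,-0.25],[0,0,0]],"roll":[1,1,1,1,1,1,1,1,1,1,1,1,1,1,1,0.6,0,0],"grip":[-1,-1,-1,-1,-1,-1,-1,-1,-1,-1,-1,-1,-1,-1,-1,-1,-1,-1]}'
python3 - <<'E'
from h import *
print(r.get_obs()['joint_pos'],r.get_obs()['eef_pos'])
s=snap('scene','s4')
cv2.imwrite('pics/s4c.png',cv2.resize(s[130:250,290:420],None,fx=5,fy=5,interpolation=cv2.INTER_CUBIC))
E
```

```text
time_s: 9.85
eef_pos: [0.5967, 0.0205, 0.1841]
orientation: [-0.286, 0.958, 0.0, -0.0]
contact_force: [-0.1, -0.1, -0.1]
grip_width: 0.0854
[-4.35782290e-02  5.01895031e-01  1.58361831e+00  1.02763436e-04
  1.05695859e+00 -2.19552828e+00] [0.59671406 0.02054645 0.18405208]
```

View pics/s4c.png

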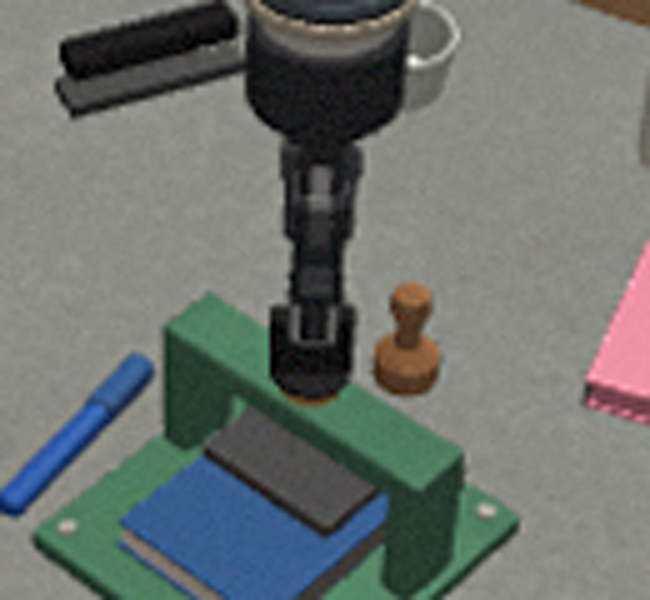

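The fingers line up with the bar, one behind the other and centred at (315,330). I'll descend and close.

```bash
python3 -m crank '{"travel":[[0,0,-0.5],[0,0,-0.5],[0,0,0],[0,0,0],[0,0,0],[0,0,0],[0,0,0],[0,0,0],[0,0,0]],"roll":[0,0,0,0,0,0,0,0,0],"grip":[-1,-1,-1,1,1,1,1,1,1]}'; python3 -c "
from h import *
print(r.get_obs()['moment'])"
```

```text
time_s: 11.02
eef_pos: [0.5966, 0.0218, 0.1447]
orientation: [-0.287, 0.958, 0.001, 0.0]
contact_force: [-2.2, 8.1, 6.5]
grip_width: 0.013
[1.33256124 0.59430851 0.01548547]
```

```bash
cat > m.py <<'E'
from h import *
o=r.get_obs(); q=o['orientation']; j=o['joint_pos']
print('t%.2f yaw %.3f mz %.3f w %.4f F %s'%(o['time_s'],j[0]-j[5],o['moment'][2],o['grip_width'],o['contact_force'].round(1)))
E
python3 -m crank '{"travel":[[0,0.03,0]],"roll":[0],"grip":[1]}' >/dev/null; python3 m.py
python3 -m crank '{"travel":[[0,0,0],[0,0,0]],"roll":[-0.5,-0.5],"grip":[1,1]}' >/dev/null; python3 m.py
python3 -m crank '{"travel":[[0,0,0],[0,0,0]],"roll":[-0.5,-0.5],"grip":[1,1]}' >/dev/null; python3 m.py
python3 -m crank '{"travel":[[0,0,0],[0,0,0]],"roll":[-0.5,-0.5],"grip":[1,1]}' >/dev/null; python3 m.py
python3 -m crank '{"travel":[[0,0,0],[0,0,0]],"roll":[-0.5,-0.5],"grip":[1,1]}' >/dev/null; python3 m.py
```

```text
t11.15 yaw 2.154 mz -0.038 w 0.0131 F [-4.8 -1.6  6.1]
t11.40 yaw 2.053 mz 0.065 w 0.0130 F [-3.6  1.4  6.5]
t11.65 yaw 1.953 mz 0.044 w 0.0136 F [-4.   0.9  6.1]
t11.90 yaw 1.853 mz 0.072 w 0.0128 F [-3.3  1.4  6.4]
t12.15 yaw 1.753 mz 0.098 w 0.0129 F [-2.9  1.5  6.4]
```

```bash
python3 -m crank '{"travel":[[0,0,0],[0,0,0]],"roll":[-0.5,-0.5],"grip":[1,1]}' >/dev/null; python3 m.py
python3 -m crank '{"travel":[[0,0,0],[0,0,0]],"roll":[-0.5,-0.5],"grip":[1,1]}' >/dev/null; python3 m.py
python3 -m crank '{"travel":[[0,0,0],[0,0,0]],"roll":[-0.5,-0.5],"grip":[1,1]}' >/dev/null; python3 m.py
```

```text
t12.40 yaw 1.653 mz 0.033 w 0.0129 F [-3.3 -0.3  6.6]
t12.65 yaw 1.553 mz 0.031 w 0.0131 F [-4.3  0.3  6. ]
t12.90 yaw 1.452 mz 0.074 w 0.0132 F [-3.7 -0.   6.5]
```

```bash
python3 -m crank '{"travel":[[0,0,0],[0,0,0]],"roll":[-0.5,-0.5],"grip":[1,1]}' >/dev/null; python3 m.py
```

```text
t13.15 yaw 1.352 mz 0.033 w 0.0132 F [-3.5  0.2  5.7]
```

```bash
python3 -m crank '{"travel":[[0,0,0],[0,0,0]],"roll":[-0.5,-0.5],"grip":[1,1]}' >/dev/null; python3 m.py
python3 -m crank '{"travel":[[0,0,0],[0,0,0]],"roll":[-0.5,-0.5],"grip":[1,1]}' >/dev/null; python3 m.py
python3 -m crank '{"travel":[[0,0,0],[0,0,0]],"roll":[-0.5,-0.5],"grip":[1,1]}' >/dev/null; python3 m.py
```

```text
t13.40 yaw 1.252 mz 0.055 w 0.0127 F [-3.8 -0.6  6.9]
t13.65 yaw 1.152 mz 0.092 w 0.0128 F [-4.  -0.2  6.6]
t13.90 yaw 1.052 mz 0.097 w 0.0133 F [-4.7 -0.7  6.3]
```

```bash
python3 -m crank '{"travel":[[0,0,0],[0,0,0]],"roll":[-0.3,-0.3],"grip":[1,1]}' >/dev/null; python3 m.py
python3 -m crank '{"travel":[[0,0,0],[0,0,0]],"roll":[-0.3,-0.3],"grip":[1,1]}' >/dev/null; python3 m.py
python3 -m crank '{"travel":[[0,0,0],[0,0,0]],"roll":[-0.3,-0.3],"grip":[1,1]}' >/dev/null; python3 m.py
```

```text
t14.15 yaw 0.993 mz 0.098 w 0.0132 F [-4.3 -0.7  6.9]
t14.40 yaw 0.933 mz 0.019 w 0.0131 F [-4.7 -1.   6.7]
t14.65 yaw 0.873 mz 0.065 w 0.0132 F [-4.8 -1.1  7.2]
```

Still free, with noise of about 0.03. I'll continue.

```bash
python3 -m crank '{"travel":[[0,0,0],[0,0,0]],"roll":[-0.4,-0.4],"grip":[1,1]}' >/dev/null; python3 m.py
python3 -m crank '{"travel":[[0,0,0],[0,0,0]],"roll":[-0.4,-0.4],"grip":[1,1]}' >/dev/null; python3 m.py
python3 -m crank '{"travel":[[0,0,0],[0,0,0]],"roll":[-0.4,-0.4],"grip":[1,1]}' >/dev/null; python3 m.py
```

```text
t14.90 yaw 0.793 mz 0.053 w 0.0130 F [-5.1 -1.3  7.1]
t15.15 yaw 0.713 mz 0.104 w 0.0128 F [-4.9 -1.7  7.9]
t15.40 yaw 0.633 mz 0.048 w 0.0130 F [-4.  -0.5  7.8]
```

```bash
python3 -m crank '{"travel":[[0,0,0],[0,0,0]],"roll":[-0.3,-0.3],"grip":[1,1]}' >/dev/null; python3 m.py
```

```text
t15.65 yaw 0.573 mz 0.045 w 0.0130 F [-3.8 -1.   7.7]
```

```bash
python3 -m crank '{"travel":[[0,0,0],[0,0,0]],"roll":[-0.4,-0.4],"grip":[1,1]}' >/dev/null; python3 m.py
python3 -m crank '{"travel":[[0,0,0],[0,0,0]],"roll":[-0.4,-0.4],"grip":[1,1]}' >/dev/null; python3 m.py
python3 -m crank '{"travel":[[0,0,0],[0,0,0]],"roll":[-0.4,-0.4],"grip":[1,1]}' >/dev/null; python3 m.py
```

```text
t15.90 yaw 0.493 mz 0.093 w 0.0128 F [-4.8 -1.   6.7]
t16.15 yaw 0.413 mz 0.040 w 0.0128 F [-4.5 -1.5  7.1]
t16.40 yaw 0.333 mz 0.111 w 0.0133 F [-5.8 -1.9  8. ]
```

```bash
python3 -m crank '{"travel":[[0,0,0],[0,0,0]],"roll":[-0.3,-0.3],"grip":[1,1]}' >/dev/null; python3 m.py
```

```text
t16.65 yaw 0.273 mz 0.177 w 0.0133 F [-5.  -0.6  7.6]
```

```bash
python3 -m crank '{"travel":[[0,0,0]],"roll":[-0.4],"grip":[1]}' >/dev/null; python3 m.py
python3 -m crank '{"travel":[[0,0,0]],"roll":[-0.4],"grip":[1]}' >/dev/null; python3 m.py
```

```text
t16.77 yaw 0.233 mz 0.246 w 0.0130 F [-6.3 -0.9  7.4]
t16.90 yaw 0.193 mz 0.268 w 0.0132 F [-6.4  0.1  7. ]
```

```bash
python3 -m crank '{"travel":[[0,0,0]],"roll":[-0.4],"grip":[1]}' >/dev/null; python3 m.py
python3 -m crank '{"travel":[[0,0,0]],"roll":[-0.4],"grip":[1]}' >/dev/null; python3 m.py
```

```text
t17.02 yaw 0.153 mz 0.212 w 0.0126 F [-6.2 -1.5  7.9]
t17.15 yaw 0.113 mz 0.224 w 0.0129 F [-5.3 -1.8  8.7]
```

There's a plateau (mean about 0.237 N m over 0.12 rad), so the clutch is slipping. I'll stop and let go.

```bash
python3 -m crank '{"travel":[[0,0,0],[0,0,0],[0,0,0],[0,0,0],[0,0,0],[0,0,0.5],[0,0,1],[0,0,1],[0,0,0.5],[0,-1,0],[0,-1,0],[0,-1,0],[0,-1,0],[0,-1,0],[0,-1,0],[0,0,0]],"roll":[0,0,0,0,0,0,0,0,0,0,0,0,0,0,0,0],"grip":[0.5,0,-1,-1,-1,-1,-1,-1,-1,-1,-1,-1,-1,-1,-1,-1]}'; python3 m.py
python3 - <<'E'
from h import *
s=snap('scene','s5'); t=snap('top','t5')
a=cv2.resize(s[170:290,270:410],None,fx=4,fy=4,interpolation=cv2.INTER_CUBIC)
cv2.imwrite('pics/e.png',a)
E
```

```text
time_s: 19.15
eef_pos: [0.5964, -0.2205, 0.2638]
orientation: [0.667, 0.745, -0.0, -0.0]
contact_force: [0.7, 0.8, -0.4]
grip_width: 0.0854
t19.15 yaw 0.111 mz -0.056 w 0.0854 F [ 0.7  0.8 -0.4]
```

View pics/e.png

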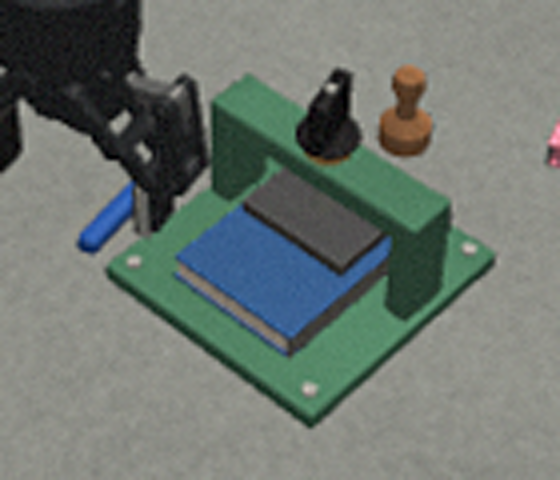

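The thumbscrew has turned and the plate is down on the book. The book is square, the neighbouring things haven't moved, and the robot is clear.

```bash
python3 -c "
from rig import r
r.job_done()"
```

```text
the job is handed in; nothing more can be done
```

The cash book is pushed home and clamped in the press, and I handed the job in at about 19 s of the 72 s allowed.

- **Pushing the book:** I pushed it in with both fingertips until the force rose sharply to 23 N at the stop. The picture then put its near end 95–96 mm before the screw axis (95 mm expected), parallel to the base edge.
- **Clamping:** I turned the thumbscrew clockwise about 2.04 rad in a single grip. The torque stayed around 0.06 N m, then climbed. It levelled at about 0.24 N m (0.25, 0.27, 0.21 and 0.22) over about 0.12 rad. I took that as the clutch slipping, stopped inside its 0.4 rad slip range and let go.
- **Last checks:** The final picture shows the plate down on the book, the book square, and the nearby marker and stamp in place. The gripper is open and clear, with contact force near zero.
- **Limits of the checks:** No check failed. The single torque readings have noise of roughly 0.03 N m, so the slip rests on the plateau rather than on one value. I did not check the more distant things on the counter again after the job; the gripper crossed above some of them only at the start, about 0.25 m up.

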